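Bolt the chisel chest shut past its spring safety catch

ROBOT

A 6-joint arm with a two-finger parallel gripper is mounted at the origin on the work surface. World frame = base frame: x ahead of the robot, y to its left, z up, the work surface at z = 0. Lengths are in m, angles in rad, forces in N, time in s.
With the tool pointing down it reaches from about 0.275 to 0.825 m from the base axis. Payload 5.2 kg.
Tool frame: the origin (TCP) lies between the finger pads; the fingertips stand 14 mm ahead of it and the grasp point (between the pads) lies 5 mm behind it (arm.tips_ahead is the distance from the TCP to the fingertips, in m); x points along the fingers, y is the direction in which the jaws open and shut, and the axes are right-handed (so a half turn about x gives the same grasp; the last joint's range is limited). The gripper opens to 93 mm and grips with 3 to 60 N. Pads are 15 mm wide; open, the fingers measure 128 mm over their backs; the gripper's body (75 mm by 188 mm) begins 65 mm behind the grasp point.
Start: joints at [-1.455, 0.259, 1.535, -0, 1.348, -0.203], TCP at [0.172, -0.522, 0.193] pointing down, gripper open.
Joint ranges: [-3.14, 3.14], [-0.91, 2.08], [0.19, 2.58], [-1.22, 4.36], [0.22, 2.71], [-3.12, 3.12]. Speed limits (rad/s): [2.57, 2.57, 3.14, 3.14, 3.14, 3.14].

INTERFACE

Orientations are given as a unit quaternion [x, y, z, w].
In Python, from plant import arm, viewer, job gives the robot as it stands. The module is installed in compiled form; this text tells all that it offers.
- The arm moves only by the tool servo_tool, never from a script. Its argument "motion" is a list of rows, each a list of 6 numbers: the shift along the tool's x, y, z in units of 40 mm (1.0 is 40 mm), then the turn, a rotation vector about the tool's x, y, z in units of 8 degrees (1.0 is 8 degrees). In form: [[tx, ty, tz, ax, ay, az], ...]. A call has 1 to 8 rows; each row shifts and turns the pose as measured when the row begins, along the tool's axes as they then stand; what a row does not reach is not made up. A row lasts 1/10 s, in which the tool goes at most 50 mm and 8.59 degrees, less where a joint would pass 70% of its speed; a pose out of reach is approached as far as the arm can. A call is refused whole if a number of a shift passes 1 or a number of a turn 1, either way. A call with a gripper value outside its range is refused whole. "grip" is the finger opening in mm, from 0 to 93, set as the call begins (left out, the last holds). The fingers move at their own pace and stop on an object; "squeeze" is the grip in N (left out, the last holds). Time passes only in rows, so rows that do not move let the fingers close. It gives the time, the measured TCP pose, the force and the opening at its end, in the units of the state.
- arm.observe(): the state, without advancing time (a new reading comes with each control period).
- viewer.camera(name): name is "side" or "top" or "wrist"; returns the picture (480x640x3 uint8, blue, green, red); there is no depth.
- viewer.get_calibration(name): a dict with "vfov" (degrees; the focal length in pixels is half the picture's height over the tangent of half this angle, whatever the lens; pixels are square), "cx", "cy" (the principal point, pixels), "world_to_cam" (4x4, takes a point from world to camera coordinates); the wrist camera has in their place "T_tool_cam" (4x4, takes a point from camera to tool coordinates, whose origin is the TCP and whose axes are the tool frame's). Camera axes: x right, y down, z forward; pixel columns grow to the right and rows downward; lengths in m; the calibration is good to about 2 mm. The wrist camera is an equidistant fisheye: a pixel r from the principal point sees the ray r / f radians off the axis. A picture is of the moment at which its call begins: read the wrist's pose just before it. get_calibration takes no time and is no camera call.
- job.sign_off(): hands the job in, once; it reports no verdict.
The state is a dict: "clock": time; "q": joint angles; "qvel": joint speeds; "joint_efforts": joint torques, N m; "position": TCP position; "orientation": TCP orientation; "wrist_force": force on the tool from outside, world axes, zero at the start; "torque": the same for the moment, N m; "width": finger opening in m.
Only numpy, scipy, OpenCV 4.12 (cv2) and the standard library are available. Lean on these libraries where they do the work, as an engineer would, in place of code of your own. Each camera call takes 0.05 s, during which the arm holds its last target.

TASK

Lock the lid of the chisel chest: press the bolt's long spring catch down with one fingertip and, while holding it down, push the upright lug with the other fingertip to slide the bolt fully home into its keep on the ledge. Keep the catch down until the bolt is home, then let it spring back up and move clear. Do not pinch the lug or lift anything, and leave all the other things on the lid and bench where they are.

Things in the scene. Friction and masses are not known exactly. Their poses are not given: they have to be found in the camera images.
- chest: plywood chest, pale top, 270 x 360 mm, top surface 100 mm above the bench, fixed to it. Origin: centre of the underside; z up. On the top a steel unit: the bolt slides along chest +y on the line x = +25 mm; parallel to it the catch strip on the line x = -25 mm. Between these lines nothing stands higher than 24 mm above the top. The lid ends at a dark seam at y = +80 mm; beyond it is the ledge
- lug (a point): centre of the upright steel lug on the bolt: 34 mm wide (chest x), 10 mm thick (chest y), rising from 20 to 58 mm above the chest's top (this point: 39 mm). Push its broad -y face towards chest +y. The bolt bar under it is 14 mm wide, its top 22 mm above the chest's top. For 55 mm behind the lug and 25 mm ahead of its home place nothing else stands on the bar
- catch_top (a point): centre of the upper face of the catch: ribbed steel strip 24 mm wide (chest x), 120 mm long (chest y), 8 mm thick, upper face 42 mm above the chest's top when up. Pressed anywhere along its length it goes straight down, level; a fingertip may slide along it while pressing
- keep (a point): middle of the keep, the steel strap on the ledge that the bolt's tip enters: 30 mm wide, 22 mm long (chest y), 30 mm high; this point is 15 mm above the chest's top
- catch (a joint): how far the catch strip is pressed down, m: 0 = up (sprung), 0.010 = at its stop. The spring takes about 3 N to start and 6 N at the stop. From 0.006 down the bolt is free; higher up, a tooth on the catch stands in a rack on the bolt and stops it within millimetres, anywhere short of home: hold it down all the way
- bolt (a joint): how far the bolt has slid towards chest +y, m: starts at 0 to 0.003, 0.042 = home against its stop. About 2 N of friction; it stays where it is left. Beyond 0.0365 the catch, let go, springs fully up behind the rack and locks the bolt home
- plane: bystander: small steel block plane with a round wooden knob, 44 x 130 x 40 mm, on the lid beside the bolt unit; origin under its middle
- offcut: bystander: oblong wooden offcut, 36 x 75 x 24 mm, lying on the lid on the bolt's other side; origin under its middle
- cup: bystander: blue ceramic cup, 80 mm across, 88 mm high, upright on the bench; origin under its middle
- tumbler: bystander: glass tumbler, 72 mm across, 110 mm high, upright on the bench; origin under its middle
- beech_block: bystander: pale wooden block, 85 x 85 x 90 mm, on the bench; origin under its middle
- glue: bystander: white glue bottle, 60 mm across, 160 mm high, upright on the bench; origin under its middle

How it is judged:
By the outcome, as a careful person would: the job done as asked, in the order asked, and still so for the second after the job is handed in, with the robot touching nothing.
It also fails if it takes over 40 s, if anything falls off the work surface, if the arm or the gripper's body presses on something with over 40 N, if the wrist force passes 120 N, or if a joint passes its speed limit or range.

## Working session

There is one attempt and no reset: what is moved stays moved. The work goes in short steps, Python scripts to look and compute and a tool call to move; the robot and the scene stay as the last step left them, time stands still between calls to the robot, and variables do not carry over. Pictures are saved under pics/ and viewed, and the job is handed in when it is done.

Besides the shell and the picture viewer there is one more tool, called after "Emit:" by a JSON object that holds its "method" and its "body", one argument or row to a line. servo_tool: Moves the arm, as the interface text tells. Its arguments: {"type":"object","properties":{"motion":{"type":"array"},"grip":{"type":"number"},"squeeze":{"type":"number"}},"required":["motion"]}

```bash
mkdir -p pics; python3 - <<'E'
from plant import arm, viewer, job
import cv2
print(arm.observe(), arm.tips_ahead)
for n in ["side","top","wrist"]:
    cv2.imwrite(f"pics/{n}0.png",viewer.camera(n)); print(n,viewer.get_calibration(n))
E
```

```text
{'clock': 0.0, 'q': array([-1.45481124e+00,  2.59345726e-01,  1.53604199e+00,  2.83389496e-05,
        1.34797410e+00, -2.02796667e-01]), 'qvel': array([ 5.68779632e-04,  1.57611548e-03, -3.43606227e-04, -6.73289210e-04,
        1.05292431e-03,  2.53559868e-05]), 'joint_efforts': array([ 4.88783644e-04, -4.37305605e+01, -2.83997369e+01,  7.17725605e-02,
        4.12772829e-02, -1.43535644e-04]), 'position': array([ 0.17234369, -0.52170925,  0.19243275]), 'orientation': array([ 0.69818058,  0.11285199, -0.69810678,  0.11160303]), 'wrist_force': array([ 0.18778687, -0.43413461, -0.21928256]), 'torque': array([-0.04260278,  0.02235954, -0.0358046 ]), 'width': 0.0931459285627253} 0.014
side {'vfov': 52.939737710341866, 'cx': 324.39504419225614, 'cy': 239.2345293816562, 'world_to_cam': array([[-0.80862082, -0.58824672,  0.00990777,  0.47518582],
       [-0.42574809,  0.57345691, -0.69991838,  0.29823529],
       [ 0.40604301, -0.57018679, -0.71415412,  0.96692035],
       [ 0.        ,  0.        ,  0.        ,  1.        ]])}
top {'vfov': 44.56234393677031, 'cx': 325.15704184548554, 'cy': 239.136269537827, 'world_to_cam': array([[ 0.02265516, -0.99934932,  0.02806555, -0.02582896],
       [-0.99103165, -0.02614682, -0.1310443 ,  0.570255  ],
       [ 0.13169286, -0.02484502, -0.99097917,  1.33701766],
       [ 0.        ,  0.        ,  0.        ,  1.        ]])}
wrist {'vfov': 65.70646984690485, 'cx': 324.44822745371897, 'cy': 244.14978175185837, 'T_tool_cam': array([[ 9.57088280e-04, -2.80681174e-01,  9.59800585e-01,
        -1.90939035e-01],
       [ 9.99999342e-01,  8.75673169e-04, -7.41094231e-04,
         4.51433689e-04],
       [-6.32460420e-04,  9.59800662e-01,  2.80681828e-01,
        -7.83573152e-02],
       [ 0.00000000e+00,  0.00000000e+00,  0.00000000e+00,
         1.00000000e+00]])}
```

View pics/side0.png

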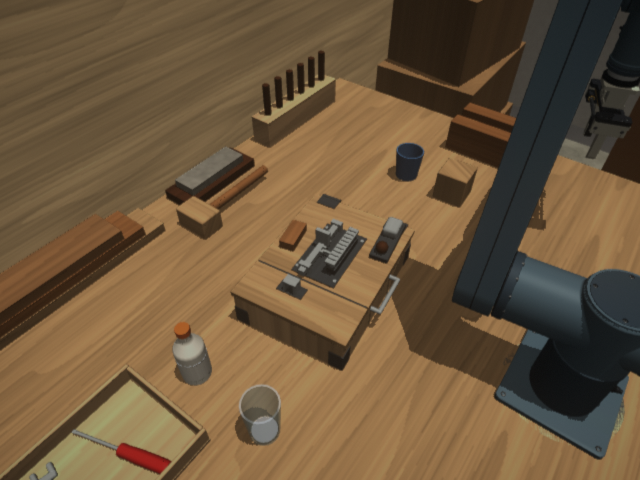

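View pics/top0.png

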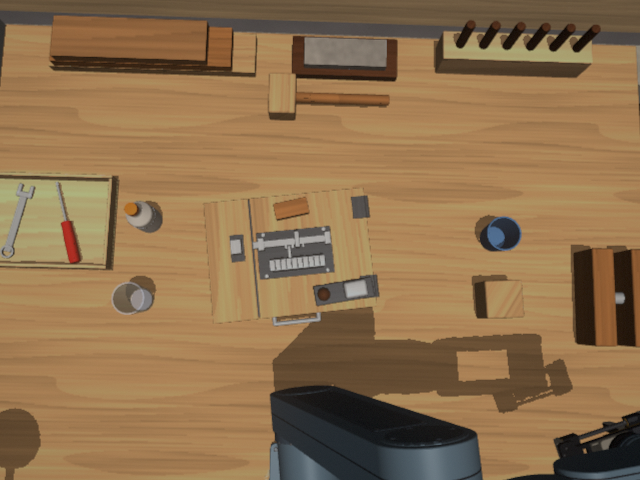

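View pics/wrist0.png

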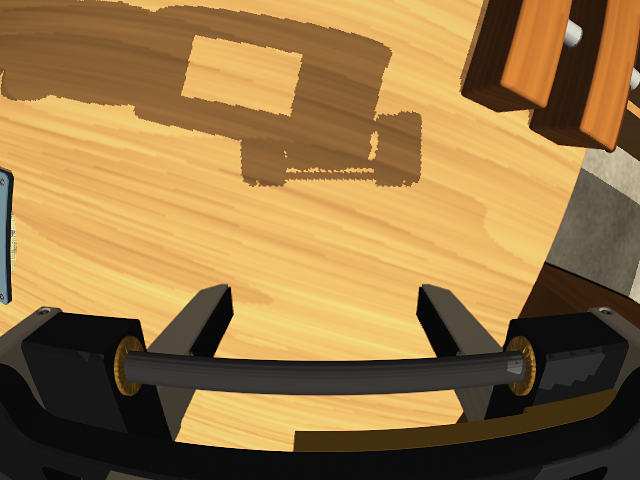

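The chest's +y points to image left (about world +y). The lug is at about (297,239) in the top view, the ribbed catch at about (297,264). I'll zoom in.

```bash
python3 - <<'E'
import cv2
a=cv2.imread("pics/top0.png")[180:330,195:395]; cv2.imwrite("pics/top0z.png",cv2.resize(a,None,fx=4,fy=4,interpolation=cv2.INTER_CUBIC))
a=cv2.imread("pics/side0.png")[190:370,225:425]; cv2.imwrite("pics/side0z.png",cv2.resize(a,None,fx=3.3,fy=3.3,interpolation=cv2.INTER_CUBIC))
E
```

```text
(no output)
```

View pics/top0z.png

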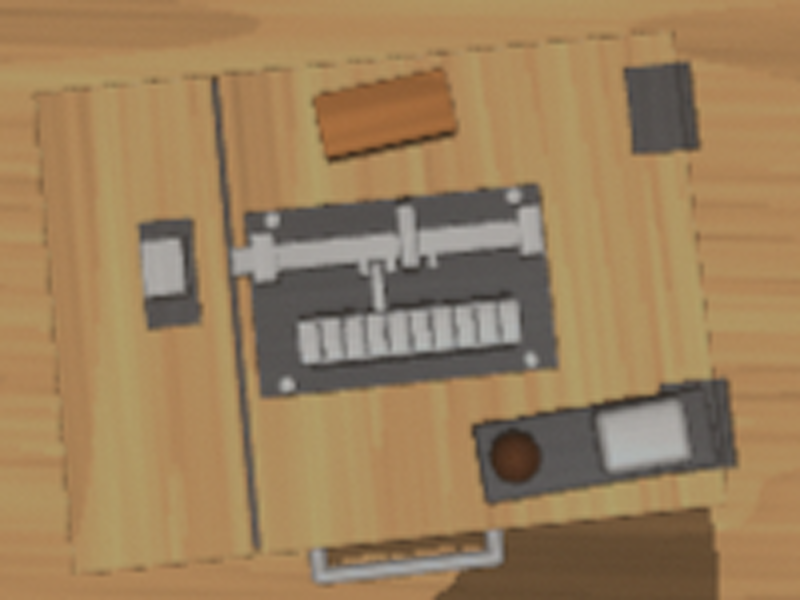

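View pics/side0z.png

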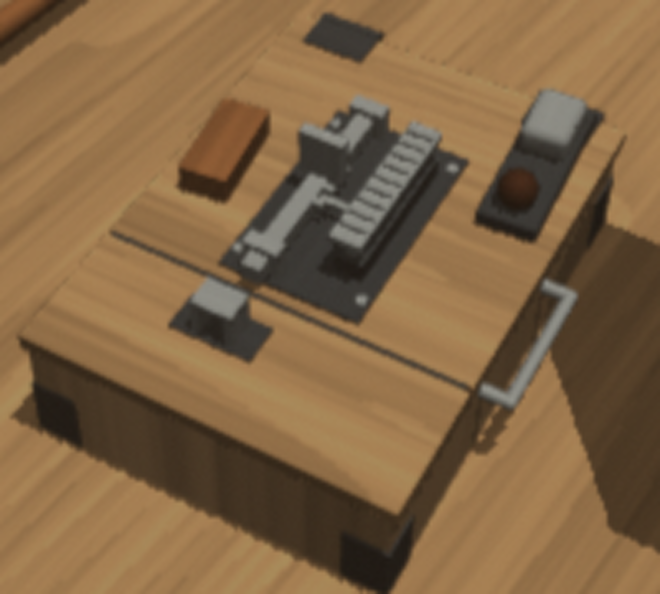

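```bash
cat > h.py <<'E'
import numpy as np, cv2
from scipy.spatial.transform import Rotation as R
from plant import arm, viewer, job
def ray(cal,u,v,T=None):
    if 'world_to_cam' in cal: 
        M=np.linalg.inv(cal['world_to_cam']); f=240/np.tan(np.radians(cal['vfov'])/2)
        d=np.array([(u-cal['cx'])/f,(v-cal['cy'])/f,1])
    else:
        M=T@cal['T_tool_cam']; f=240/np.tan(np.radians(cal['vfov'])/2)
        p=np.array([u-cal['cx'],v-cal['cy']]); r=np.hypot(*p); th=r/f
        d=np.r_[p/max(r,1e-9)*np.sin(th),np.cos(th)]
    return M[:3,3],M[:3,:3]@d
def onz(cal,u,v,z,T=None):
    o,d=ray(cal,u,v,T); return o+d*(z-o[2])/d[2]
def tool(s):
    T=np.eye(4);T[:3,:3]=R.from_quat(s['orientation']).as_matrix();T[:3,3]=s['position'];return T
def tri(rs):
    A=0;b=0
    for o,d in rs:
        d=d/np.linalg.norm(d);P=np.eye(3)-np.outer(d,d);A=A+P;b=b+P@o
    return np.linalg.solve(A,b)
E
python3 - <<'E'
from h import *
t=viewer.get_calibration('top');s=viewer.get_calibration('side')
zt=lambda u,v:((u+.5)/4-.5+195,(v+.5)/4-.5+180)
zs=lambda u,v:((u+.5)/3.3-.5+225,(v+.5)/3.3-.5+190)
C=np.array([onz(t,*zt(*p),.1) for p in [(35,93),(673,33),(725,505),(77,573)]])
print(C); c=C.mean(0); ey=(C[0]-C[1]+C[3]-C[2])/2; ex=(C[0]-C[3]+C[1]-C[2])/2
print(c,np.linalg.norm(ey),np.linalg.norm(ex),'yaw',np.degrees(np.arctan2(ey[1],ey[0]))-90,np.degrees(np.arctan2(ex[1],ex[0])))
print('side corners',[onz(s,*zs(*p),.1) for p in [(22,343),(400,514),(625,137)]])
yaw=(np.arctan2(ey[1],ey[0])-np.pi/2+np.arctan2(ex[1],ex[0]))/2
Rz=R.from_euler('z',yaw).as_matrix()
ch=lambda p:(Rz.T@(p-c))*1000
for n,p,z in [('lugtop far',(407,207),.158),('lugtop near',(407,265),.158),('lug tip?',(407,236),.158),('catch L',(300,343),.142),('catch R',(519,320),.142),('catch TL',(300,322),.142),('BL',(303,364),.142),('seam',(216,80),.1),('seam',(256,550),.1),('boltL',(232,262),.118),('keep',(163,266),.13)]:
    print(n,ch(onz(t,*zt(*p),z)).round(1))
for n,p,z in [('lugtopL',(301,126),.158),('lugtopR',(340,150),.158),('catch R',(425,125),.142),('c near L',(333,232),.142),('c near R',(362,245),.142)]:
    print('side',n,ch(onz(s,*zs(*p),z)).round(1))
T=tool(arm.observe());print(T.round(3))
E
```

```text
[[ 0.63736204  0.26505467  0.1       ]
 [ 0.68211047 -0.09327932  0.1       ]
 [ 0.41652077 -0.12587932  0.1       ]
 [ 0.37133735  0.22894077  0.1       ]]
[0.52683266 0.0687092  0.1       ] 0.35940105438514924 0.26801840217386486 yaw 7.1873112899500455 7.364941975735048
side corners [array([0.63250414, 0.26811885, 0.1       ]), array([0.37151044, 0.22947533, 0.1       ]), array([ 0.41661908, -0.12180858,  0.1       ])]
lugtop far [ 40.7 -20.9  58. ]
lugtop near [  9.6 -17.8  58. ]
lug tip? [ 25.2 -19.3  58. ]
catch L [-24.7  43.6  42. ]
catch R [-24.3 -74.8  42. ]
catch TL [-13.4  42.6  42. ]
BL [-36.1  43.1  42. ]
seam [131.9  79.3   0. ]
seam [-131.7   80.4    0. ]
boltL [25.8 78.  18. ]
keep [ 25.9 114.4  30. ]
side lugtopL [ 44.  -19.8  58. ]
side lugtopR [ 10.7 -12.7  58. ]
side catch R [-20.8 -76.2  42. ]
side c near L [-13.2  40.   42. ]
side c near R [-34.4  40.7  42. ]
[[-0.     0.313 -0.95   0.172]
 [ 0.001 -0.95  -0.313 -0.522]
 [-1.    -0.001 -0.     0.193]
 [ 0.     0.     0.     1.   ]]
```

The chest fits the given sizes (359 x 268 mm against 360 x 270). Its yaw is 7.3°, the lug lies at chest (25, -18), and the catch is centred at about (-24, -16). First I'll lift and turn.

Emit:
{"method": "servo_tool", "body": {
  "motion": [
    [-1,0,0,-1,0,0],
    [-1,0,0,-1,0,0],
    [-1,0,0,-1,0,0],
    [0,0,0,-1,0,0],
    [0,0,0,-1,0,0],
    [0,0,0,-1,0,0],
    [0,0,0,-1,0,0],
    [0,0,0,-1,0,0]
  ],
  "grip": 33
}}

```text
clock: 0.95
position: [0.1722, -0.5201, 0.3145]
orientation: [0.524, 0.479, -0.521, 0.474]
wrist_force: [-0.0, 0.9, 0.4]
width: 0.0353
```

```bash
cat >> h.py <<'E'
YAW=np.radians(7.27); C0=np.array([.5268,.0687,.1]); RZ=R.from_euler('z',YAW).as_matrix()
def goto(x,y,tipz):
    "chest mm; tip height above top"
    s=arm.observe();T=tool(s)
    p=C0+RZ@np.array([x,y,tipz])/1000+[0,0,.014]
    d=T[:3,:3].T@(p-s['position'])
    G=np.c_[[0,0,-1.],RZ[:,0],np.cross([0,0,-1.],RZ[:,0])]
    rv=R.from_matrix(T[:3,:3].T@G).as_rotvec(degrees=True)
    cur=RZ.T@(s['position']-[0,0,.014]-C0)*1000
    print('t',s['clock'].round(2) if hasattr(s['clock'],'round') else s['clock'],'shift units',(d*25).round(3),'turn units',(rv/8).round(3),'cur tip chest',cur.round(2),'w',s['width'],'F chest',(RZ.T@s['wrist_force']).round(2),'q',s['q'].round(2))
E
python3 -c "
from h import *
goto(0,-38,120)"
```

```text
t 0.95 shift units [  2.119   7.688 -14.528] turn units [-1.567 -0.06   0.006] cur tip chest [-426.31 -539.23  200.47] w 0.03526399814666936 F chest [0.09 0.85 0.35] q [-1.45  0.21  1.31  0.    1.63 -1.36]
```

Emit:
{"method": "servo_tool", "body": {
  "motion": [
    [0,0,0,-0.8,0,0],
    [0,0,0,-0.75,0,0],
    [0,0.5,-1,0,0,0],
    [0,0.5,-1,0,0,0],
    [0,0.5,-1,0,0,0],
    [0,0.5,-1,0,0,0],
    [0,0.5,-1,0,0,0],
    [0,0.5,-1,0,0,0]
  ]
}}

```text
clock: 1.75
position: [0.2582, -0.2608, 0.3117]
orientation: [0.47, 0.536, -0.462, 0.527]
wrist_force: [0.7, 0.2, 0.8]
width: 0.0328
```

```bash
python3 -c "
from h import *
goto(0,-38,120)"
```

```text
t 1.75 shift units [ 2.05   7.726 -6.311] turn units [ 0.024 -0.125  0.003] cur tip chest [-308.17 -292.87  197.71] w 0.032819742635889014 F chest [0.74 0.15 0.81] q [-1.1  -0.13  1.68  0.01  1.62 -1.23]
```

Emit:
{"method": "servo_tool", "body": {
  "motion": [
    [0,1,-0.8,0,0,0],
    [0,1,-0.8,0,0,0],
    [0,1,-0.8,0,0,0],
    [0,1,-0.8,0,0,0],
    [0,1,-0.8,0,0,0],
    [0,1,-0.8,0,0,0],
    [0,1,-0.8,0,0,0],
    [0,0.7,-0.6,0,0,0]
  ]
}}

```text
clock: 2.55
position: [0.5236, 0.0253, 0.3158]
orientation: [0.471, 0.534, -0.463, 0.528]
wrist_force: [1.0, -1.2, 1.4]
width: 0.0329
```

```bash
python3 -c "
from h import *
goto(0,-38,120)"
```

```text
t 2.55 shift units [ 2.048  0.215 -0.087] turn units [ 0.007 -0.097 -0.011] cur tip chest [ -8.71 -42.61 201.84] w 0.03290360684450462 F chest [ 0.8  -1.28  1.36] q [-0.17  0.16  1.37  0.01  1.62 -0.3 ]
```

Emit:
{"method": "servo_tool", "body": {
  "motion": [
    [0.7,0.2,-0.1,0,-0.1,0],
    [0.7,0,0,0,0,0],
    [0.6,0,0,0,0,0],
    [0,0,0,0,0,0],
    [0,0,0,0,0,0]
  ]
}}

```text
clock: 3.05
position: [0.5342, 0.0372, 0.2319]
orientation: [0.465, 0.533, -0.464, 0.533]
wrist_force: [0.6, 0.3, 0.2]
width: 0.0328
```

```bash
python3 -c "
from h import *
goto(0,-38,120)
T=tool(arm.observe());np.save('T1.npy',T);cv2.imwrite('pics/wrist1.png',viewer.camera('wrist'))"
```

```text
t 3.05 shift units [-0.053 -0.086  0.145] turn units [ 0.072 -0.007 -0.004] cur tip chest [  3.36 -32.15 117.9 ] w 0.03282939194812666 F chest [0.64 0.26 0.21] q [-0.14  0.21  1.51  0.    1.43 -0.28]
```

View pics/wrist1.png

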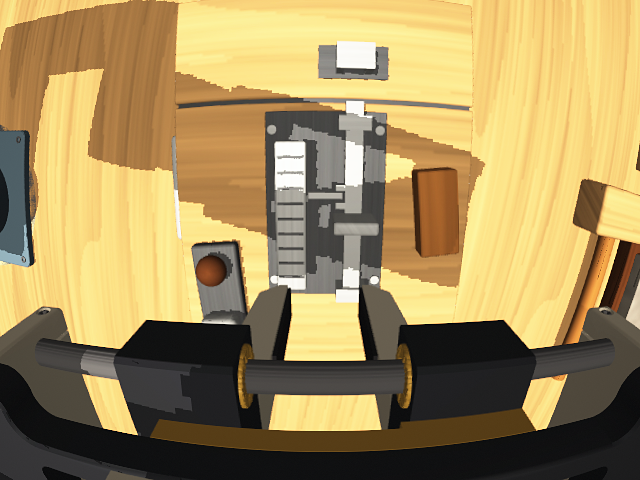

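```bash
python3 -c "
import cv2
a=cv2.imread('pics/wrist1.png')[95:315,240:420]; cv2.imwrite('pics/w1z.png',cv2.resize(a,None,fx=2.7*1,fy=2.7,interpolation=cv2.INTER_CUBIC))"
```

```text
(no output)
```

View pics/w1z.png

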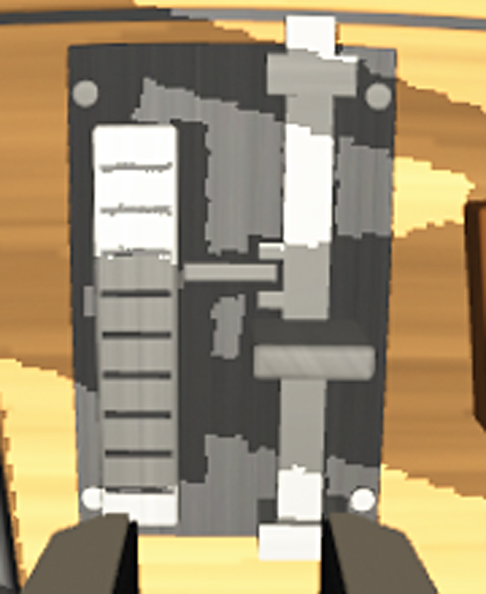

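```bash
python3 -c "
from h import *
T=np.load('T1.npy');w=viewer.get_calibration('wrist')
g=lambda u,v:((u+.5)/2.7-.5+240,(v+.5)/2.7-.5+95)
for n,p,z in [('lug -y L',(254,379),.158),('lug -y R',(375,380),.158),('lug +y',(254,346),.158),('lug +y R',(375,346),.158),('c',(93,126),.142),('c',(178,126),.142),('c',(103,524),.142),('c',(177,524),.142)]:
    print(n,(RZ.T@(onz(w,*g(*p),z,T)-C0)*1000).round(1))
s=tool(arm.observe());goto(0,-40,100)"
```

```text
lug -y L [ 10.5 -24.5  58. ]
lug -y R [ 43.8 -24.3  58. ]
lug +y [ 10.3 -15.2  58. ]
lug +y R [ 43.3 -14.7  58. ]
c [-34.9  43.8  42. ]
c [-11.2  43.6  42. ]
c [-34.3 -74.8  42. ]
c [-11.6 -74.4  42. ]
t 3.1 shift units [ 0.447 -0.083  0.194] turn units [ 0.071 -0.007 -0.002] cur tip chest [  3.22 -32.24 117.89] w 0.03303124829909482 F chest [-0.47  0.03 -0.6 ] q [-0.14  0.21  1.51  0.    1.43 -0.28]
```

Lug back face is at chest y ≈ -24.4 and lug x ≈ 27; the catch is at x ≈ -23. I'll line up at (2, -43) and descend to 50 mm above the top.

Emit:
{"method": "servo_tool", "body": {
  "motion": [
    [0,-0.03,0.25,0.07,0,0],
    [0,0,0,0,0,0],
    [0.7,0,0,0,0,0],
    [0,0,0,0,0,0]
  ]
}}

```text
clock: 3.5
position: [0.5371, 0.0241, 0.2088]
orientation: [0.47, 0.527, -0.466, 0.533]
wrist_force: [-0.6, 0.3, -0.4]
width: 0.033
```

```bash
python3 -c "
from h import *
goto(2,-43,50)"
```

```text
t 3.5 shift units [ 1.119 -0.076 -0.065] turn units [-0.023  0.014 -0.067] cur tip chest [  4.61 -45.5   94.8 ] w 0.03297600206851274 F chest [-0.6   0.43 -0.37] q [-0.16  0.22  1.55  0.    1.36 -0.29]
```

Emit:
{"method": "servo_tool", "body": {
  "motion": [
    [0.5,-0.07,-0.06,0,0,-0.06],
    [0.5,0,0,0,0,0],
    [0,0,0,0,0,0],
    [0,0,0,0,0,0]
  ]
}}

```text
clock: 3.9
position: [0.5378, 0.0245, 0.1749]
orientation: [0.47, 0.526, -0.467, 0.533]
wrist_force: [1.1, 0.5, -0.1]
width: 0.033
```

```bash
python3 -c "
from h import *
goto(2,-43,50)
a=viewer.camera('side')[190:340,225:425]; cv2.imwrite('pics/side2z.png',cv2.resize(a,None,fx=4,fy=4,interpolation=2))
a=viewer.camera('wrist'); cv2.imwrite('pics/w2.png',a)"
```

```text
t 3.9 shift units [ 0.272 -0.086 -0.057] turn units [-0.04   0.032 -0.071] cur tip chest [  5.33 -45.26  60.92] w 0.03300915568907171 F chest [ 1.11  0.33 -0.12] q [-0.16  0.24  1.6  -0.    1.29 -0.28]
```

View pics/side2z.png

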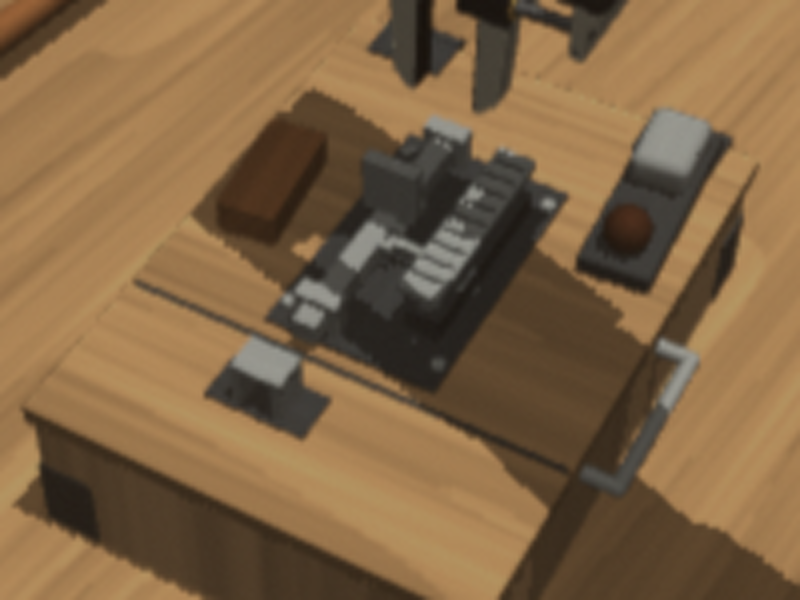

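View pics/w2.png

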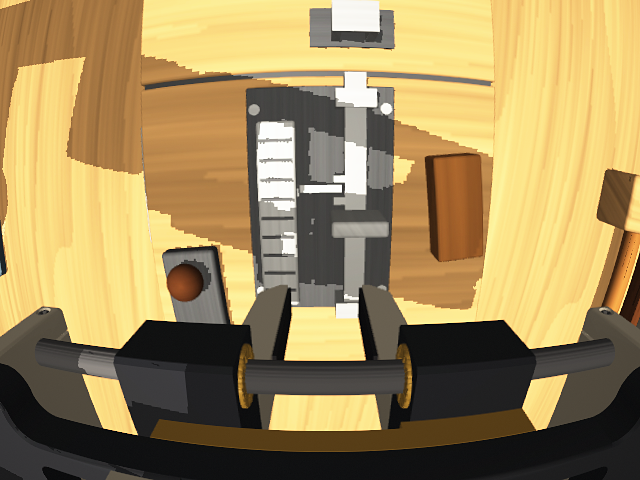

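```bash
python3 -c "
from h import *
goto(2,-43,50)
c=viewer.get_calibration('side');f=240/np.tan(np.radians(c['vfov'])/2);T=tool(arm.observe())
for y in(-.025,.025):
  p=T@[.014,y,0,1]; q=c['world_to_cam']@p
  u=q[0]/q[2]*f+c['cx'];v=q[1]/q[2]*f+c['cy'];print((u-225)*4,(v-190)*4)
"
```

```text
t 4.0 shift units [ 0.273 -0.09  -0.057] turn units [-0.039  0.033 -0.075] cur tip chest [  5.47 -45.25  60.97] w 0.03299950562200609 F chest [-0.4   0.16  0.11] q [-0.16  0.24  1.6  -0.    1.29 -0.28]
487.8965230744004 159.25425766149976
407.39437746936756 127.19629229657335
```

```bash
python3 -c "
from h import *
w=viewer.get_calibration('wrist');f=240/np.tan(np.radians(w['vfov'])/2);I=np.linalg.inv(w['T_tool_cam'])
for x in (-.03,-.014,0,.014):
 for y in(-.0165,.0165,.034):
  q=(I@[x,y,-.0075,1])[:3]; th=np.arctan2(np.hypot(q[0],q[1]),q[2]);r=th*f;n=q[:2]/np.hypot(*q[:2])*r
  print(x,y,(n+[w['cx'],w['cy']]).round())
a=viewer.camera('side')[100:250,270:470]; cv2.imwrite('pics/side3z.png',cv2.resize(a,None,fx=4,fy=4,interpolation=2))
a=viewer.camera('top')[150:330,195:435]; cv2.imwrite('pics/top3z.png',cv2.resize(a,None,fx=3.3,fy=3.3,interpolation=2))
"
```

```text
-0.03 -0.0165 [289. 291.]
-0.03 0.0165 [359. 292.]
-0.03 0.034 [395. 291.]
-0.014 -0.0165 [292. 279.]
-0.014 0.0165 [356. 279.]
-0.014 0.034 [390. 279.]
0 -0.0165 [294. 270.]
0 0.0165 [354. 270.]
0 0.034 [385. 270.]
0.014 -0.0165 [296. 261.]
0.014 0.0165 [352. 261.]
0.014 0.034 [382. 261.]
```

View pics/side3z.png

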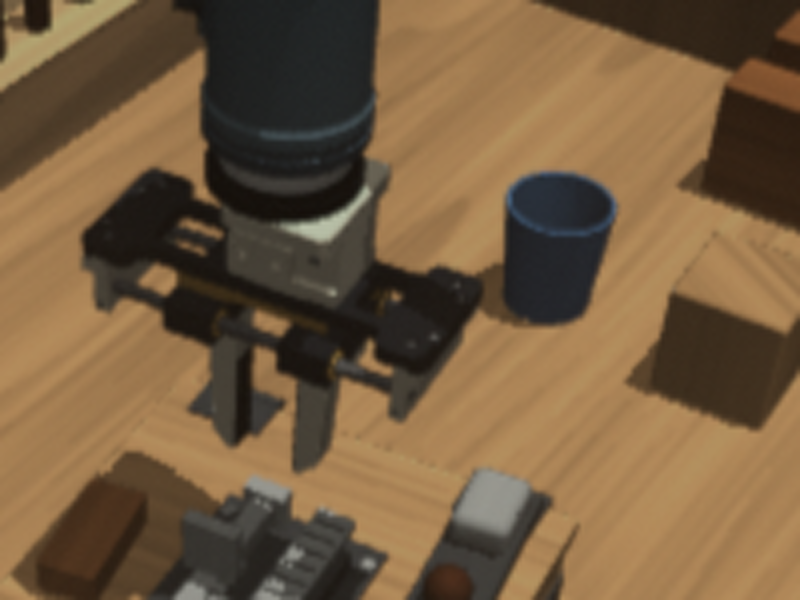

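View pics/top3z.png

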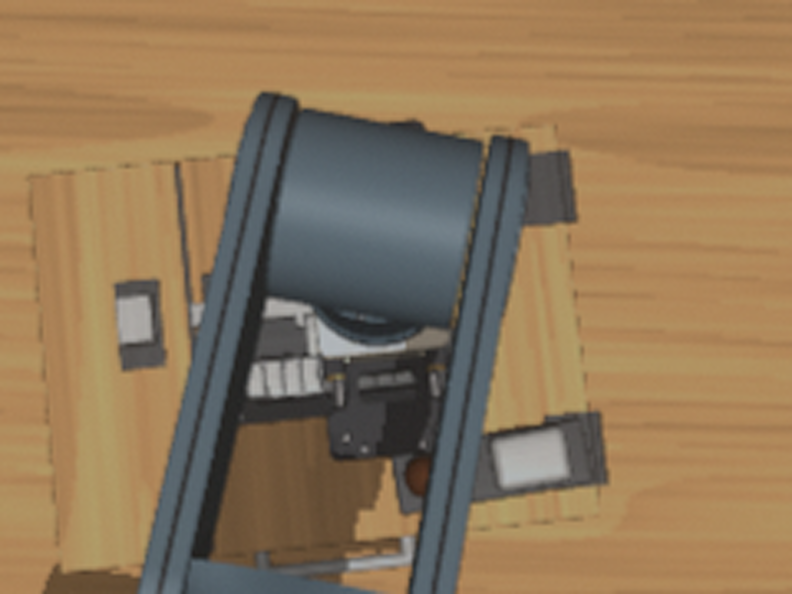

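The side and wrist pictures both show the fingertips (side zoom at (410,80) and (490,105)) about 35 mm higher than the stated tip offset predicts. I'll centre, then descend in small steps and let contact force decide.

Emit:
{"method": "servo_tool", "body": {
  "motion": [
    [0,-0.09,-0.06,0,0,-0.08],
    [0,-0.09,-0.06,0,0,-0.05],
    [0.15,0,0,0,0,0],
    [0.15,0,0,0,0,0],
    [0,0,0,0,0,0]
  ]
}}

```text
clock: 4.6
position: [0.5298, 0.0289, 0.1631]
orientation: [0.465, 0.53, -0.472, 0.529]
wrist_force: [-0.1, 0.2, 0.1]
width: 0.033
```

```bash
python3 -c "
from h import *
goto(2,-43,50)"
```

```text
t 4.6 shift units [-0.022  0.101  0.079] turn units [-0.036  0.036  0.053] cur tip chest [ -2.03 -39.84  49.12] w 0.03302793040740112 F chest [-0.06  0.17  0.13] q [-0.15  0.25  1.62 -0.01  1.28 -0.27]
```

Emit:
{"method": "servo_tool", "body": {
  "motion": [
    [0,0.07,0.04,0,0,0.03],
    [0,0.05,0.04,0,0,0.02],
    [0.1,0,0,0,0,0],
    [0.1,0,0,0,0,0],
    [0,0,0,0,0,0]
  ]
}}

```text
clock: 5.1
position: [0.5355, 0.0258, 0.1539]
orientation: [0.467, 0.528, -0.47, 0.531]
wrist_force: [-0.9, -0.7, -0.2]
width: 0.0331
```

```bash
python3 -c "
from h import *
goto(2,-43,42)"
```

```text
t 5.1 shift units [-0.052 -0.029 -0.015] turn units [-0.038  0.035  0.003] cur tip chest [  3.17 -43.61  39.92] w 0.033114334945282896 F chest [-1.03 -0.59 -0.24] q [-0.16  0.26  1.63 -0.01  1.25 -0.28]
```

No contact at nominal 40 mm, so the pictures look right. Going on down, checking force.

Emit:
{"method": "servo_tool", "body": {
  "motion": [
    [0.1,0,0,0,0,0],
    [0.1,0,0,0,0,0],
    [0.1,0,0,0,0,0],
    [0,0,0,0,0,0]
  ]
}}

```text
clock: 5.5
position: [0.5352, 0.0258, 0.1406]
orientation: [0.467, 0.528, -0.47, 0.531]
wrist_force: [0.3, -0.2, -0.1]
width: 0.0328
```

```bash
python3 -c "
from h import *
goto(2,-43,10)
T=tool(arm.observe());np.save('T4.npy',T);
a=viewer.camera('side')[170:290,260:420]; cv2.imwrite('pics/side4z.png',cv2.resize(a,None,fx=5,fy=5,interpolation=2))
a=viewer.camera('wrist')[60:340,180:460]; cv2.imwrite('pics/w4.png',cv2.resize(a,None,fx=2,fy=2,interpolation=2))"
```

```text
t 5.5 shift units [ 0.415 -0.022 -0.016] turn units [-0.038  0.034  0.007] cur tip chest [  2.91 -43.57  26.62] w 0.032808672571455005 F chest [ 0.27 -0.21 -0.08] q [-0.16  0.28  1.65 -0.01  1.22 -0.28]
```

View pics/side4z.png

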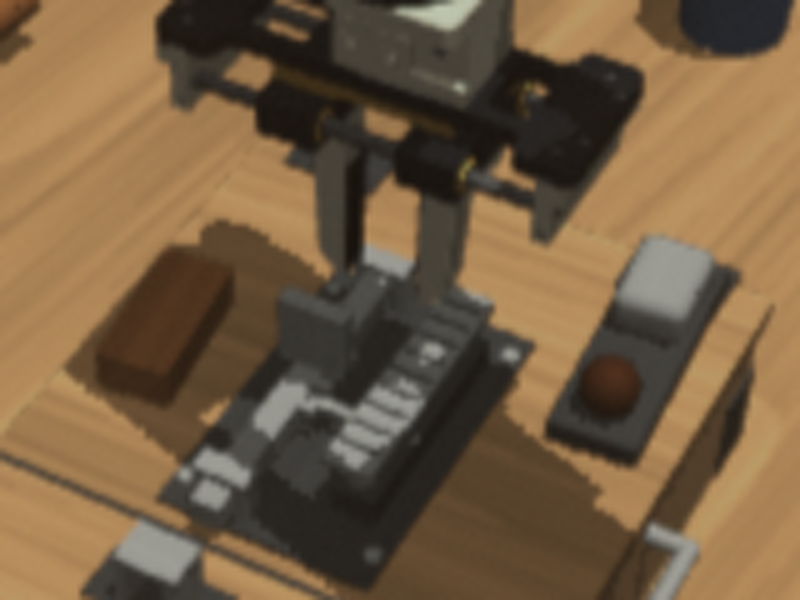

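View pics/w4.png

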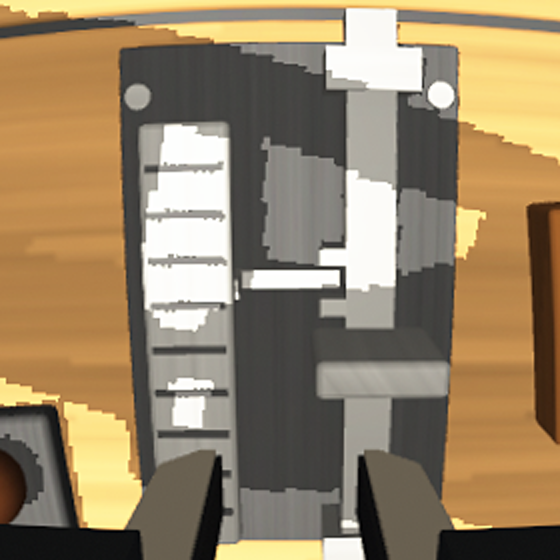

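```bash
python3 -c "
from h import *
T=np.load('T4.npy');w=viewer.get_calibration('wrist');s=viewer.get_calibration('side')
for a,b in [((282,286),(347,229.6)),((374,286),(328.6,223))]:
  r=[ray(w,*a,T),ray(s,*b)];p=tri(r);print((RZ.T@(p-C0)*1000).round(1),(np.linalg.inv(T)@np.r_[p,1]).round(4),[np.linalg.norm(np.cross(p-o,d/np.linalg.norm(d))).round(4) for o,d in r])
"
```

```text
[-19.5 -38.1  65.3] [-0.0247 -0.0225 -0.0052  1.    ] [np.float64(0.0033), np.float64(0.0033)]
[ 24.9 -36.6  67.1] [-0.0265  0.0219 -0.007   1.    ] [np.float64(0.003), np.float64(0.003)]
```

Triangulating the visible tips puts them at tool x ≈ -25 mm, about 66 mm above the top. I'll call that real height nominal + 39 mm. Contact is expected near nominal 3 mm.

Emit:
{"method": "servo_tool", "body": {
  "motion": [
    [0.12,0,0,0,0,0],
    [0.12,0,0,0,0,0],
    [0.12,0,0,0,0,0],
    [0.1,0,0,0,0,0],
    [0,0,0,0,0,0]
  ]
}}

```text
clock: 6.1
position: [0.5358, 0.0257, 0.1214]
orientation: [0.468, 0.528, -0.47, 0.531]
wrist_force: [0.9, 0.8, -0.1]
width: 0.0331
```

```bash
python3 -c "
from h import *
goto(2,-43,0)"
```

```text
t 6.1 shift units [ 0.185 -0.036 -0.021] turn units [-0.037  0.037 -0.003] cur tip chest [  3.44 -43.83   7.41] w 0.03306052207867902 F chest [ 1.04  0.71 -0.13] q [-0.16  0.29  1.67 -0.01  1.17 -0.28]
```

Emit:
{"method": "servo_tool", "body": {
  "motion": [
    [0.05,0,0,0,0,0],
    [0.05,0,0,0,0,0],
    [0.05,0,0,0,0,0]
  ]
}}

```text
clock: 6.4
position: [0.536, 0.0256, 0.1154]
orientation: [0.468, 0.528, -0.47, 0.531]
wrist_force: [-1.5, 0.6, 2.9]
width: 0.033
```

```bash
python3 -c "
from h import *
goto(2,-43,0)"
```

```text
t 6.4 shift units [ 0.034 -0.042 -0.023] turn units [-0.037  0.038 -0.006] cur tip chest [  3.66 -43.93   1.37] w 0.03303573758432301 F chest [-1.43  0.82  2.91] q [-0.16  0.3   1.68 -0.01  1.16 -0.28]
```

Contact at nominal about 2 mm (Fz 2.9 N), as expected. Pressing on.

Emit:
{"method": "servo_tool", "body": {
  "motion": [
    [0.06,0,0,0,0,0],
    [0.06,0,0,0,0,0],
    [0.06,0,0,0,0,0]
  ]
}}

```text
clock: 6.7
position: [0.5361, 0.0256, 0.1087]
orientation: [0.468, 0.528, -0.47, 0.531]
wrist_force: [-2.2, -0.9, 4.8]
width: 0.0331
```

```bash
python3 -c "
from h import *
goto(2,-43,-7)
a=viewer.camera('side')[170:290,260:420]; cv2.imwrite('pics/side5z.png',cv2.resize(a,None,fx=5,fy=5,interpolation=2))
goto(2,-43,-7)
"
```

```text
t 6.7 shift units [ 0.042 -0.044 -0.024] turn units [-0.037  0.04  -0.011] cur tip chest [  3.74 -43.97  -5.3 ] w 0.033136768164588076 F chest [-2.3  -0.58  4.83] q [-0.16  0.31  1.69 -0.01  1.14 -0.28]
t 6.75 shift units [ 0.033 -0.042 -0.024] turn units [-0.037  0.04  -0.01 ] cur tip chest [  3.68 -43.95  -5.65] w 0.032627908137272704 F chest [-0.31 -0.45  4.34] q [-0.16  0.31  1.69 -0.01  1.14 -0.28]
```

View pics/side5z.png

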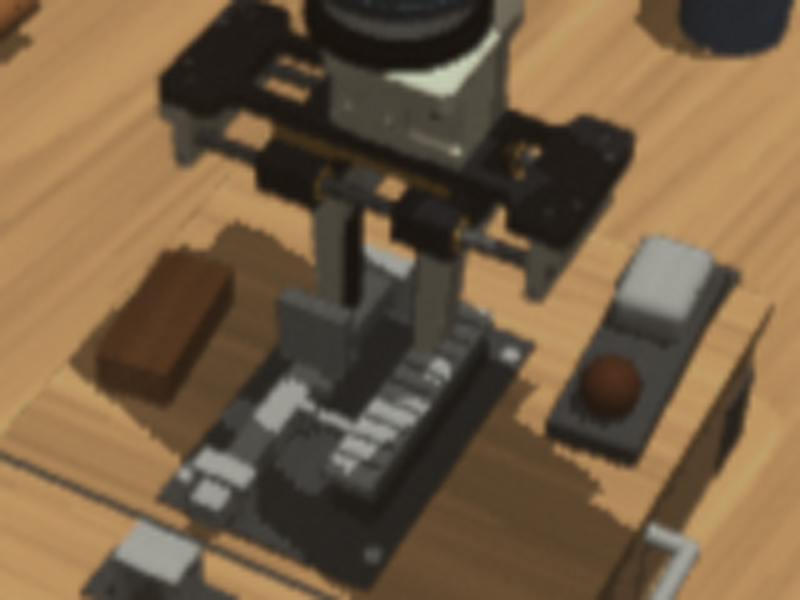

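Emit:
{"method": "servo_tool", "body": {
  "motion": [
    [0.05,0,0,0,0,0],
    [0.01,-0.02,-0.1,0,0,0],
    [0.01,-0.02,-0.1,0,0,0]
  ]
}}

```text
clock: 7.05
position: [0.5361, 0.0302, 0.1074]
orientation: [0.468, 0.525, -0.47, 0.534]
wrist_force: [0.4, -4.4, 4.8]
width: 0.0329
```

```bash
python3 -c "
from h import *
goto(2,-43,-7)"
```

```text
t 7.05 shift units [ 0.01  -0.058  0.091] turn units [-0.034  0.084 -0.046] cur tip chest [  4.33 -39.38  -6.62] w 0.03293427643881129 F chest [-0.12 -4.38  4.81] q [-0.14  0.3   1.7  -0.01  1.13 -0.26]
```

Emit:
{"method": "servo_tool", "body": {
  "motion": [
    [0.02,-0.03,-0.12,0,0.06,-0.03],
    [0.02,-0.02,-0.12,0,0.03,0],
    [0.01,0,-0.12,0,0.02,0]
  ]
}}

```text
clock: 7.35
position: [0.5359, 0.0394, 0.1075]
orientation: [0.469, 0.526, -0.467, 0.533]
wrist_force: [-1.9, -7.2, 3.2]
width: 0.0331
```

```bash
python3 -c "
from h import *
goto(2,-43,-7)"
```

```text
t 7.35 shift units [ 0.013 -0.082  0.32 ] turn units [-0.028  0.042 -0.062] cur tip chest [  5.31 -30.2   -6.51] w 0.03314058228271689 F chest [-2.8  -6.88  3.2 ] q [-0.13  0.3   1.7  -0.    1.13 -0.25]
```

```bash
python3 -c "
from h import *
a=viewer.camera('side')[170:290,260:420]; cv2.imwrite('pics/side6z.png',cv2.resize(a,None,fx=5,fy=5,interpolation=2))
a=viewer.camera('wrist')[60:340,180:460]; cv2.imwrite('pics/w6.png',cv2.resize(a,None,fx=2,fy=2,interpolation=2))
goto(2,-43,-7)"
```

```text
t 7.45 shift units [ 0.014 -0.085  0.33 ] turn units [-0.027  0.039 -0.064] cur tip chest [  5.44 -29.82  -6.47] w 0.03291362830803376 F chest [-1.64 -4.69  3.86] q [-0.13  0.3   1.7  -0.    1.13 -0.25]
```

View pics/side6z.png

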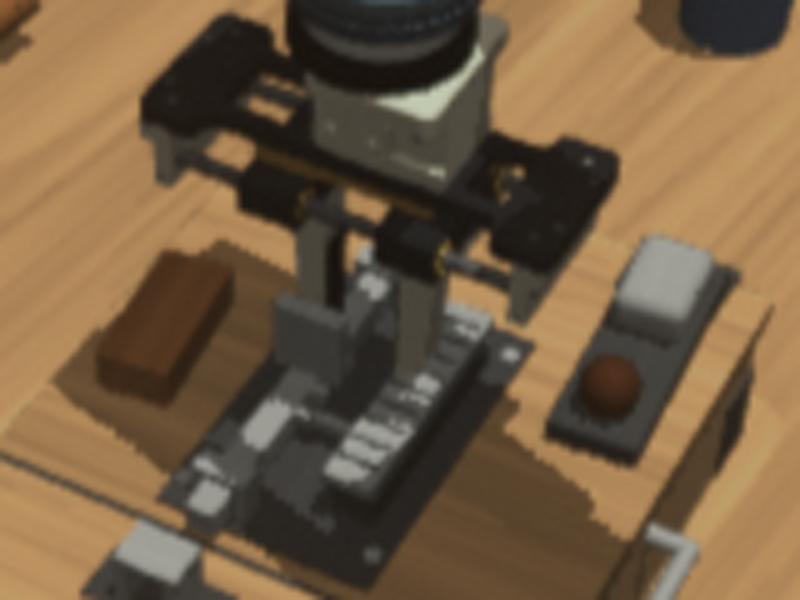

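View pics/w6.png

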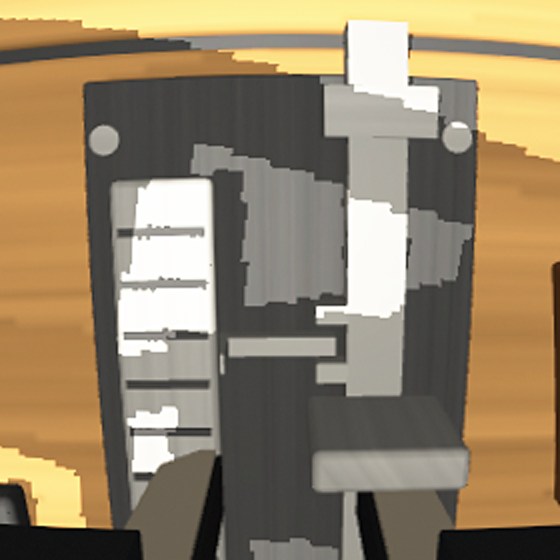

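The lug finger is at the lug, which has just begun to move (side zoom (275,300)), and the catch is down. I'll push on and correct the x drift.

Emit:
{"method": "servo_tool", "body": {
  "motion": [
    [0.03,-0.05,-0.12,0,0.04,-0.03],
    [0.02,-0.05,-0.12,0,0.03,-0.03],
    [0.02,-0.03,-0.12,0,0.02,-0.02]
  ]
}}

```text
clock: 7.75
position: [0.5348, 0.0473, 0.1075]
orientation: [0.469, 0.527, -0.467, 0.533]
wrist_force: [-0.3, -7.0, 4.2]
width: 0.0331
```

```bash
python3 -c "
from h import *
goto(2,-43,-7)"
```

```text
t 7.75 shift units [ 0.014 -0.079  0.518] turn units [-0.027  0.032 -0.059] cur tip chest [  5.23 -22.27  -6.51] w 0.03308968189117402 F chest [-1.23 -6.93  4.22] q [-0.12  0.3   1.7  -0.    1.13 -0.24]
```

Emit:
{"method": "servo_tool", "body": {
  "motion": [
    [0.03,-0.07,-0.14,0,0.04,-0.05],
    [0.03,-0.07,-0.14,0,0.03,-0.04],
    [0.03,-0.05,-0.14,0,0.02,-0.03],
    [0.02,-0.05,-0.14,0,0.02,-0.03]
  ]
}}

```text
clock: 8.15
position: [0.5323, 0.0602, 0.1076]
orientation: [0.469, 0.527, -0.468, 0.532]
wrist_force: [2.2, -6.7, 4.3]
width: 0.0331
```

```bash
python3 -c "
from h import *
goto(2,-43,-7)"
```

```text
t 8.15 shift units [ 0.019 -0.057  0.847] turn units [-0.029  0.037 -0.039] cur tip chest [ 4.41 -9.14 -6.41] w 0.033099195481445895 F chest [ 1.37 -6.95  4.3 ] q [-0.09  0.3   1.7  -0.    1.14 -0.21]
```

Emit:
{"method": "servo_tool", "body": {
  "motion": [
    [0.04,-0.06,-0.14,0,0.04,-0.04],
    [0.04,-0.06,-0.14,0,0.03,-0.03],
    [0.03,-0.05,-0.14,0,0.02,-0.03],
    [0.03,-0.04,-0.14,0,0.02,-0.02]
  ]
}}

```text
clock: 8.55
position: [0.5304, 0.0731, 0.1069]
orientation: [0.468, 0.527, -0.468, 0.533]
wrist_force: [-0.2, -7.6, 6.9]
width: 0.0328
```

```bash
python3 -c "
from h import *
goto(2,-43,-7)"
```

```text
t 8.55 shift units [ 0.005 -0.049  1.172] turn units [-0.027  0.045 -0.041] cur tip chest [ 4.15  3.87 -7.07] w 0.03284227599630027 F chest [-1.14 -7.54  6.91] q [-0.07  0.3   1.7  -0.01  1.13 -0.19]
```

Still moving freely, with about 7 mm to go.

Emit:
{"method": "servo_tool", "body": {
  "motion": [
    [0.02,-0.05,-0.12,0,0.03,-0.04],
    [0.02,-0.05,-0.12,0,0.03,-0.03],
    [0.02,-0.04,-0.12,0,0.02,-0.02]
  ]
}}

```text
clock: 8.85
position: [0.5298, 0.0762, 0.1072]
orientation: [0.466, 0.525, -0.471, 0.535]
wrist_force: [0.5, -18.9, 4.2]
width: 0.0333
```

```bash
python3 -c "
from h import *
goto(2,-43,-7)"
```

```text
t 8.85 shift units [ 0.024 -0.044  1.252] turn units [-0.025  0.105 -0.027] cur tip chest [ 3.95  7.07 -6.77] w 0.03334728691937427 F chest [ -1.88 -18.8    4.18] q [-0.06  0.3   1.7  -0.02  1.13 -0.17]
```

Fy jumped to -19 N, which suggests the stop. I'll check by picture while still holding.

```bash
python3 -c "
from h import *
np.save('T7.npy',tool(arm.observe()))
a=viewer.camera('wrist')[60:340,180:460]; cv2.imwrite('pics/w7.png',cv2.resize(a,None,fx=2,fy=2,interpolation=2))
a=viewer.camera('side')[170:290,260:420]; cv2.imwrite('pics/side7z.png',cv2.resize(a,None,fx=5,fy=5,interpolation=2))
goto(2,-43,-7)"
```

```text
t 8.95 shift units [ 0.024 -0.043  1.25 ] turn units [-0.027  0.105 -0.027] cur tip chest [ 3.91  7.01 -6.77] w 0.0331037252872013 F chest [ -0.26 -15.95   4.25] q [-0.06  0.3   1.7  -0.02  1.13 -0.17]
```

View pics/side7z.png

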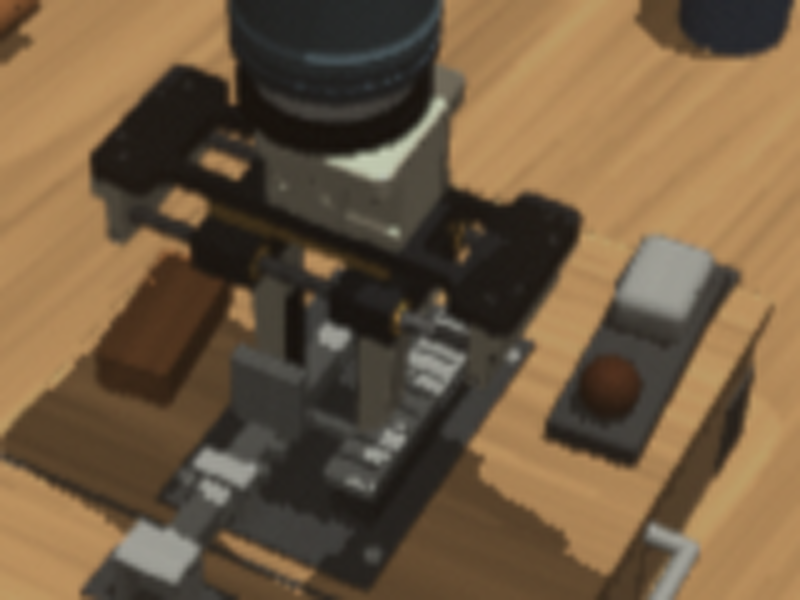

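View pics/w7.png

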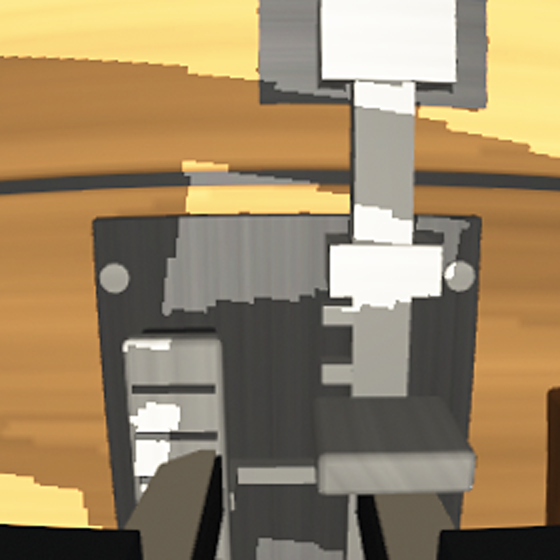

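```bash
python3 -c "
from h import *
T=np.load('T7.npy');w=viewer.get_calibration('wrist');s=viewer.get_calibration('side')
for p in [(319,492),(473,490),(319,452),(473,452)]:
  print((RZ.T@(onz(w,180+p[0]/2,60+p[1]/2,.158,T)-C0)*1000).round(1))
for n,a in(('before',(280,290)),('before',(350,314)),('now',(232,348)),('now',(306,378))):
  print(n,(RZ.T@(onz(s,260+a[0]/5,170+a[1]/5,.158)-C0)*1000).round(1))
"
```

```text
[10.5 17.8 58. ]
[43.4 17.6 58. ]
[10.4 27.  58. ]
[42.5 26.4 58. ]
before [ 43.5 -19.5  58. ]
before [  9.7 -21.4  58. ]
now [43.9 21.5 58. ]
now [ 7.7 21.5 58. ]
```

Travel is 42.1 mm from the wrist view and about 42 mm from the side view, and the bolt tip is in the keep, so it is home. I'll ease off the lug with the catch still down, then lift.

Emit:
{"method": "servo_tool", "body": {
  "motion": [
    [0.02,0,0.1,0,0,0],
    [0.02,0,0.1,0,0,0],
    [0,0,0.05,0,0,0]
  ]
}}

```text
clock: 9.25
position: [0.532, 0.0688, 0.1073]
orientation: [0.469, 0.525, -0.469, 0.533]
wrist_force: [-1.5, 4.2, 5.2]
width: 0.0332
```

```bash
python3 -c "
from h import *
goto(2,-43,-7)"
```

```text
t 9.25 shift units [ 0.016 -0.074  1.061] turn units [-0.046  0.06  -0.052] cur tip chest [ 5.21 -0.59 -6.7 ] w 0.0331669384590876 F chest [-0.97  4.38  5.24] q [-0.07  0.3   1.7  -0.01  1.13 -0.19]
```

Clear of the lug. Lifting.

Emit:
{"method": "servo_tool", "body": {
  "motion": [
    [-0.15,0,0.02,0,0,0],
    [-0.3,0,0,0,0,0],
    [-0.5,0,0,0,0,0],
    [-0.8,0,0,0,0,0],
    [-0.8,0,0,0,0,0],
    [-0.5,0,0.5,0,0,0],
    [0,0,0,0,0,0],
    [0,0,0,0,0,0]
  ]
}}

```text
clock: 10.05
position: [0.5328, 0.0483, 0.2355]
orientation: [0.468, 0.525, -0.469, 0.533]
wrist_force: [-0.2, 0.5, -0.1]
width: 0.0328
```

```bash
python3 -c "
from h import *
goto(2,-43,-7)
np.save('T8.npy',tool(arm.observe()))
a=viewer.camera('wrist')[40:340,160:480]; cv2.imwrite('pics/w8.png',cv2.resize(a,None,fx=2,fy=2,interpolation=2))
a=viewer.camera('side')[190:350,225:425]; cv2.imwrite('pics/side8z.png',cv2.resize(a,None,fx=3.7,fy=3.7,interpolation=2))
"
```

```text
t 10.05 shift units [ 3.218 -0.05   0.52 ] turn units [-0.039  0.07  -0.041] cur tip chest [  3.38 -20.95 121.52] w 0.03280146068354953 F chest [-0.17  0.57 -0.07] q [-0.11  0.2   1.51 -0.01  1.43 -0.23]
```

View pics/side8z.png

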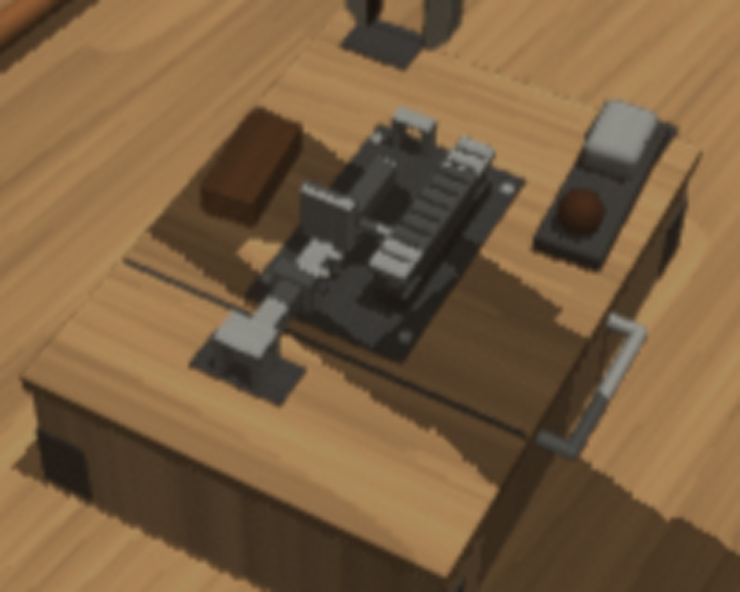

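View pics/w8.png

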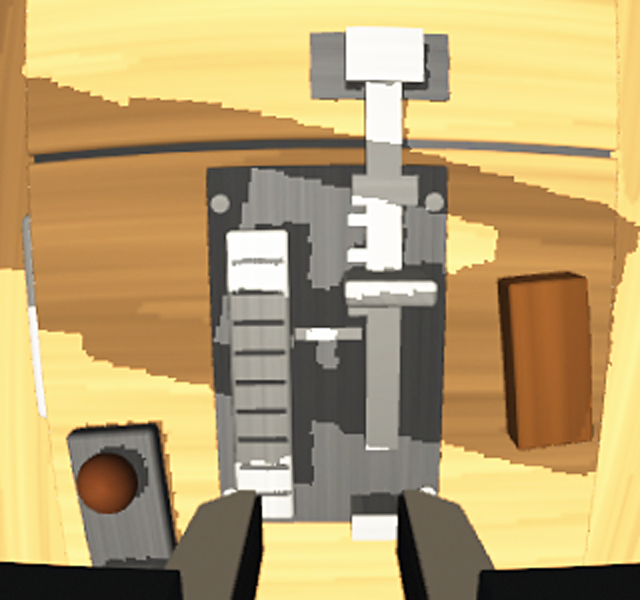

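```bash
python3 -c "
from h import *
T=np.load('T8.npy');w=viewer.get_calibration('wrist');s=viewer.get_calibration('side')
W=lambda p:ray(w,160+p[0]/2,40+p[1]/2,T); S=lambda a:ray(s,225+a[0]/3.7,190+a[1]/3.7)
for n,a,b in [('catch +y inner',(287,231),(371,262)),('catch +y outer',(227,231),(404,278))]:
  print(n,(RZ.T@(tri([S(b),W(a)])-C0)*1000).round(1))
for p in [(346,305),(436,305)]: print('lug back',(RZ.T@(onz(w,160+p[0]/2,40+p[1]/2,.158,T)-C0)*1000).round(1))
"
```

```text
catch +y inner [-12.4  42.6  41.2]
catch +y outer [-34.9  43.4  40.8]
lug back [10.5 17.  58. ]
lug back [43.5 17.1 58. ]
```

```bash
python3 -c "
from h import *
print(arm.observe()['qvel'].round(3)); print(job.sign_off())"
```

```text
[ 0.004  0.009  0.013  0.002  0.001 -0.001]
the job is handed in; nothing more can be done
None
```

The chest lid is locked: the bolt is home in its keep, the catch has sprung back up, and the job is handed in at about 10 s on the robot's clock. I pressed the catch about 8–9 mm with one fingertip and pushed the lug with the other until the bolt hit its stop. I then eased off the lug with the catch still held down and lifted clear.

**Last checks**
- **Bolt:** the lug moved about 42 mm by both the wrist and side views, and the side force jumped to 19 N at the stop. After letting go, the wrist view gave 41.4 mm of travel, which is within measuring error. The bolt tip can be seen in the keep.
- **Catch:** its upper face measured 41 mm above the chest's top, against 42 mm when fully up.
- **Robot:** touching nothing, with the fingers well above the unit.
- **Other things:** the plane and offcut look unmoved in the last pictures. The arm did not touch the things on the bench, but I did not measure those again.

**What disagreed:** in the pictures the fingertips stood about 39 mm further back than the stated 14 mm ahead of the TCP. Contact with the catch confirmed the pictures, so I worked from those and the force readings.

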